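# Set and cam-lock a loudspeaker stand's sprung leg

### The job

Slide the orange transport lock along the tube, towards the leg, fully to its end stop; only then push the sprung leg into the tube by its blue grip until its red band is level with the tip of the white pointer. Holding the leg there, slide the yellow cam lever across, fully closed against the blue fin, and finish still holding the leg at its mark with the lever closed: do not let go. Leave the other things on the table undisturbed.

Things in the scene. Friction and masses are not known exactly. Their poses are not given: they have to be found in the camera images.
- stand: Sprung column of a loudspeaker stand on a grey board (x +-100 mm, y -255 to +205, 12 mm thick), fixed to the table. Origin: on the table under the column's axis. A black tube, 38 mm thick, lies along the board's y, axis 57 mm above the table; the leg comes out towards +y. All parts share the board's axes: x across the tube, y outwards along the leg, z up; heights are above the table. Place and yaw vary
- lock (a joint): Transport lock slide, m along the board's +y: starts between 0 and 0.012 (locked), end stop at 0.045 (unlocked). About 3 N of friction, stays where it is left; it must be at the stop before the leg is moved
- lock_grip (a point): Centre of the orange lock grip, an upright block 22 mm (x) by 16 mm (y) by 30 mm high, at height 102.5 mm (grip's top at 117.5), on the grey saddle on top of the tube; the saddle's top is at height 87 mm
- leg (a joint): How far the leg is pushed in, m along the board's -y: starts at 0 (fully out, at a stop), can go to 0.09, beyond the mark, which lies 0.04 to 0.07 in, depending on where the collar is set. An air spring always pushes it out, with 4 N at 0 to 8.5 N at 0.09: it runs out again if let go, even with the cam closed
- leg_mark (a point): Centre of the red band (8 mm wide) on the silver leg (26 mm thick), on the leg's axis, height 57 mm. The leg is at its mark when this point is level with pointer along the board's y
- pointer (a point): Tip of the white pointer that stands out from the black collar beside the leg, on its -x side. The collar (54 mm thick, its outer end face 18 mm behind this tip in y) is set at a different place on the tube each time and does not move
- leg_push (a point): On the leg: centre of the outward (+y) face of the blue wing, where the leg can be pushed in (towards -y). The face spans x = -55 to -5 mm from the leg's axis and heights 65 to 125 mm. This point: x = -30 mm, height 110 mm, 28 mm outward (y) of the red band's centre. The wing is 8 mm thick
- leg_fin (a point): On the leg: centre of the blue fin, an upright plate 10 mm thick (x -5 to +5 mm from the axis), 38 mm long in y outwards from the wing's pushing face, top at height 125 mm; this point: height 110 mm, 47 mm outward of the red band's centre. The leg under it is 33 mm thick and ends 20 mm beyond the fin in a rubber foot 36 mm thick (top at 75 mm)
- cam (a joint): Yellow cam lever, m along the board's -x (towards the fin): starts between 0 and 0.003 (open), fully closed at its end stop 0.018. About 2 N of friction, stays where it is left; carried by the collar. It must not be closed while the leg is off its mark
- cam_tab (a point): Centre of the lever's upright tab, 8 mm thick (x), 30 mm long (y), heights 85 to 125 mm. It is 28 mm from the leg's axis on the +x side at cam 0, 10 mm at 0.018: 1 mm off the fin, 19 mm over both. It lies 47 mm outward (y) of the pointer, so with the leg at its mark fin and tab stand side by side and two fingers can pinch them together. A thin arm (heights 85 to 94) joins tab and collar
- dropper: Small amber bottle standing on the board, 28 mm thick, 58 mm tall; origin under its centre
- spare_knob: Black clamp knob on the board, 38 mm across, 30 mm tall; origin under its centre
- jar: White jar with an orange band, 84 mm across, 100 mm tall; origin under its centre
- beaker: Clear beaker, 76 mm across, 100 mm tall; origin under its centre
- phone: Phone lying flat, 75 by 155 by 9 mm; origin under its centre
- oil: Amber bottle, 40 mm thick, 75 mm tall; origin under its centre
- spirit: Clear bottle, 64 mm thick, 210 mm tall; origin under its centre

How it is judged:
By the outcome, as a careful person would: the job done as asked, in the order asked, and still so for the second after the job is handed in, while the arm keeps its last pose, push and grip.
It also fails if it takes over 43 s, if anything falls off the work surface, if the arm or the gripper's body presses on something with over 40 N, if the wrist force passes 120 N, or if a joint passes its speed limit or range.

### The arm

A 6-joint arm with a two-finger parallel gripper is mounted at the origin on the work surface. World frame = base frame: x ahead of the robot, y to its left, z up, the work surface at z = 0. Lengths are in m, angles in rad, forces in N, time in s.
With the tool pointing down it reaches from about 0.35 to 0.775 m from the base axis. Payload 7.3 kg.
Tool frame: the origin (TCP) lies midway between the tips of the shut fingers; the grasp point (between the pads) lies grasp_offset behind it (grasp_offset is the distance from the TCP to the grasp point, in m); z points along the fingers, y is the line along which they close (so a half turn about z gives the same grasp; the last joint's range is limited). The gripper opens to 92 mm and grips with 3 to 60 N. Pads are 19 mm wide; open, the fingers measure 130 mm over their backs; the gripper's body (75 mm by 190 mm) begins 47 mm behind the grasp point.
Start: joints at [1.135, 0.342, 1.524, -0, 1.275, -0.146], TCP at [0.15, 0.503, 0.227] pointing down, gripper open.
Joint ranges: [-2.53, 2.53], [-0.77, 2.02], [0.04, 2.7], [-1, 4.14], [0.28, 2.66], [-3.11, 3.11]. Speed limits (rad/s): [2.57, 2.57, 3.14, 3.14, 3.14, 3.14].

### API

Orientations are given as [roll, pitch, yaw] about the fixed x, y, z axes, in that order (R = Rz(yaw) Ry(pitch) Rx(roll)).
In Python, from cell import * gives the robot as it stands.
- The arm moves only by the tool step_arm, never from a script. Its argument "plan" is a list of rows, each a list of 5 numbers: the closure, from -1 (fully open) to 1 (shut), then the shift along the tool's x, y, z in m, then the turn about the tool's z in rad. In form: [[hand, x, y, z, twist], ...]. A call has 1 to 20 rows; each row is the pose to reach, as a shift and turn from the pose commanded when the call began, along the tool's axes at that moment; what a row does not reach only later rows make up. A row lasts 1/8 s, in which the tool goes at most 62.5 mm and 10.7 degrees, less where a joint would pass 70% of its speed; a pose out of reach is approached as far as the arm can. A call with a gripper value outside its range is refused whole. The fingers move at their own pace and stop on an object; "grip_force" is the grip in N (left out, the last holds). Time passes only in rows, so rows that repeat a pose let the fingers close. It gives the time, the measured TCP pose, the force, the opening and the grip force at its end, in the units of the state.
- observe(): the state, without advancing time (a new reading comes with each control period).
- read_camera(name): name is "scene" or "top" or "wrist"; returns a dict with "img" (480x640x3 uint8, red, green, blue), "range_z" (480x640 float32, m along the optical axis (not along the pixel's ray), 0 where there is no reading), "fx", "fy", "cx", "cy" (pixels), "k1" (the pictures are not rectified: a ray, as slopes to the right and down, at radius r is drawn at 1 + k1 r^2 times it, then the intrinsics apply), "R" (3x3) and "t" (3): a world point X has camera coordinates R X + t; the wrist camera has in their place "T_tool_cam" (4x4, takes a point from camera to tool coordinates, whose origin is the TCP and whose axes are the flange's). Camera axes: x right, y down, z forward; pixel columns grow to the right and rows downward; lengths in m; the calibration is good to about 2 mm. A picture is of the moment at which its call begins: read the wrist's pose just before it.
- hand_in(): hands the job in; it is judged then, once.
The state is a dict: "time": time; "qpos": joint angles; "qvel": joint speeds; "joint_efforts": joint torques, N m; "tool_pos": TCP position; "tool_rot": TCP orientation; "contact_force": force on the tool from outside, world axes, zero at the start; "torque": the same for the moment, N m; "opening": finger opening in m; "grip_force": force on a finger pad.
Only numpy, scipy, OpenCV 4.12 (cv2) and the standard library are available. Lean on these libraries where they do the work, as an engineer would, in place of code of your own. Each camera call takes 0.05 s, during which the arm holds its last target. There are 200 camera calls.

## Working session

There is one attempt and no reset: what is moved stays moved. The work goes in short steps, Python scripts to look and compute and a tool call to move; the robot and the scene stay as the last step left them, time stands still between calls to the robot, and variables do not carry over. Pictures are saved under pics/ and viewed, at most 10 in all, crops included, and the job is handed in when it is done.

Besides the shell and the picture viewer there is one more tool, called as name(argument=value, ...), one argument or row to a line, values as JSON. step_arm: Moves the arm, as the interface text tells. Its arguments: {"type":"object","properties":{"plan":{"type":"array","items":{"type":"array","items":{"type":"number"}}},"grip_force":{"type":"number"}},"required":["plan"]}

```bash
mkdir -p pics; ls; python3 - <<'E'
from cell import *
import cv2,numpy as np
s=observe(); print(s)
for n in ("scene","top"):
    c=read_camera(n); cv2.imwrite(f"pics/{n}0.png",c["img"][:,:,::-1]); np.savez(f"{n}0.npz",**c)
    print(n,{k:c[k] for k in c if k not in("img","range_z")})
E
```

```text
pics
{'time': 0.0, 'qpos': array([ 1.13500573e+00,  3.42719750e-01,  1.52500296e+00,  9.24646807e-06,
        1.27535940e+00, -1.45978806e-01]), 'qvel': array([-2.10949435e-06, -1.00498845e-03, -7.88424290e-04, -4.99616448e-04,
       -4.16987282e-05,  1.51666608e-04]), 'joint_efforts': array([-5.28955716e-04, -4.31245065e+01, -2.44221389e+01,  7.17392145e-02,
        5.58249000e-02, -9.34702939e-05]), 'tool_pos': array([0.14982987, 0.50276091, 0.22605139]), 'tool_rot': array([-3.14012033e+00, -2.25404941e-04,  2.85177800e+00]), 'contact_force': array([-0.16369004, -0.05658056,  0.62333224]), 'torque': array([-0.0724729 ,  0.00422451,  0.0346914 ]), 'grip_force': 0.0, 'opening': 0.09162818086156319}
scene {'fx': 617.9344284843326, 'fy': 617.9344284843326, 'cx': 323.6125782011155, 'cy': 230.1129531937309, 'k1': -0.03198625324816854, 'R': array([[ 0.01735326,  0.99981744,  0.00799669],
       [ 0.76855689, -0.00822276, -0.63972861],
       [-0.63954606,  0.01724729, -0.76855928]]), 't': array([ 0.00411855, -0.33172556,  1.87486709])}
top {'fx': 535.3867177472761, 'fy': 535.3867177472761, 'cx': 328.67879862837077, 'cy': 231.0248617060856, 'k1': -0.0413371259297711, 'R': array([[-0.02466814, -0.99967452, -0.00650683],
       [-0.98542818,  0.02541129, -0.16818312],
       [ 0.16829373,  0.00226325, -0.98573429]]), 't': array([-0.01503673,  0.52444485,  1.3992988 ])}
```

View pics/scene0.png

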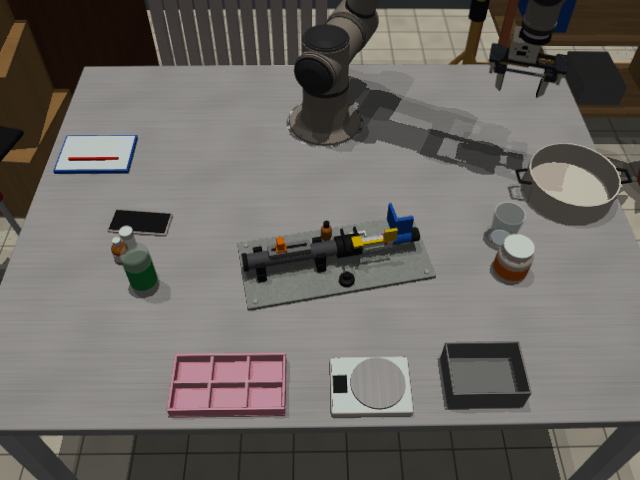

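View pics/top0.png

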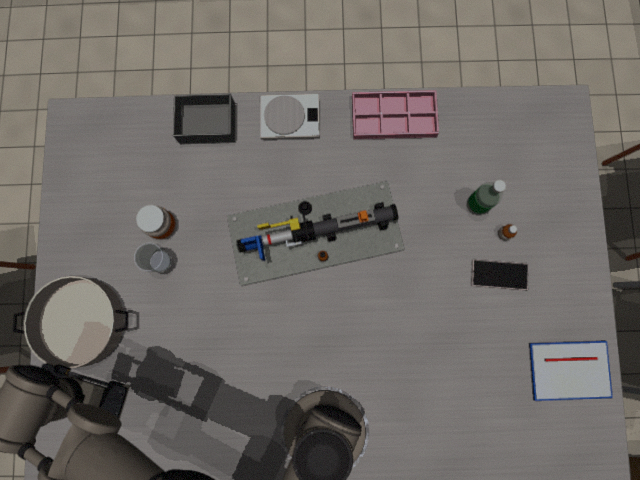

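The scene view shows the stand with the leg to the right (+y world): orange lock at (281,243), cam at (380,240), wing at (400,222). The top view shows the lock at (363,217), the red band at (268,239) and the wing at (255,245).

```bash
cat > h.py <<'E'
import numpy as np,cv2
from scipy.spatial.transform import Rotation as Ro
def cloud(c):
    """world points HxWx3 (fixed camera, or wrist with R,t filled in)"""
    K=np.array([[c["fx"],0,c["cx"]],[0,c["fy"],c["cy"]],[0,0,1]],float)
    v,u=np.mgrid[0:480,0:640].astype(np.float32)
    p=cv2.undistortPoints(np.stack([u,v],-1).reshape(-1,1,2),K,np.array([float(c["k1"]),0,0,0])).reshape(480,640,2)
    z=c["range_z"]; X=np.dstack([p[...,0]*z,p[...,1]*z,z])
    return (X-c["t"])@c["R"]
def proj(c,X):
    K=np.array([[c["fx"],0,c["cx"]],[0,c["fy"],c["cy"]],[0,0,1]],float)
    return cv2.projectPoints(np.atleast_2d(X).astype(float),cv2.Rodrigues(np.array(c["R"],float))[0],np.array(c["t"],float),K,np.array([float(c["k1"]),0,0,0]))[0].reshape(-1,2)
def wrist(read_camera,observe):
    s=observe(); c=dict(read_camera("wrist"))
    T=np.eye(4); T[:3,:3]=Ro.from_euler("xyz",s["tool_rot"]).as_matrix(); T[:3,3]=s["tool_pos"]
    W=np.linalg.inv(T@c["T_tool_cam"]); c["R"]=W[:3,:3]; c["t"]=W[:3,3]; return c
def masks(c):
    h=cv2.cvtColor(np.ascontiguousarray(c["img"]),cv2.COLOR_RGB2HSV).astype(int); H,S,V=h[...,0],h[...,1],h[...,2]
    ok=(c["range_z"]>0)
    return {"orange":ok&(H>5)&(H<18)&(S>190)&(V>130),"red":ok&((H<5)|(H>174))&(S>150)&(V>90),
     "yellow":ok&(H>20)&(H<32)&(S>150)&(V>120),"blue":ok&(H>100)&(H<125)&(S>150)&(V>50),"white":ok&(S<40)&(V>170)}
E
python3 - <<'E'
from h import *
for n in("top","scene"):
    c=dict(np.load(n+"0.npz")); P=cloud(c)
    reg=(P[...,0]>.3)&(P[...,0]<.75)&(abs(P[...,1])<.3)
    for k,m in masks(c).items():
        m=m&reg&(P[...,2]>.04); q=P[m]
        if len(q): print(n,k,len(q),np.median(q,0).round(3),np.percentile(q,2,0).round(3),np.percentile(q,98,0).round(3))
    m=reg&(P[...,2]>.006)&(P[...,2]<.018)
    print(cv2.minAreaRect(P[m][:,:2].astype(np.float32)*1000),m.sum())
E
```

```text
top orange 49 [ 0.551 -0.118  0.115] [ 0.543 -0.129  0.088] [ 0.562 -0.107  0.121]
top red 19 [0.503 0.131 0.066] [0.492 0.127 0.063] [0.514 0.135 0.074]
top yellow 167 [0.536 0.072 0.094] [0.525 0.051 0.087] [0.55  0.149 0.126]
top blue 211 [0.487 0.165 0.122] [0.449 0.144 0.063] [0.505 0.193 0.129]
((524.8920288085938, 0.174774169921875), (449.4248046875, 597.6211547851562), 0.11599363386631012) 8605
scene orange 56 [ 0.558 -0.116  0.115] [ 0.548 -0.128  0.087] [ 0.569 -0.105  0.12 ]
scene red 2 [0.503 0.131 0.067] [0.502 0.131 0.064] [0.504 0.132 0.07 ]
scene yellow 181 [0.541 0.074 0.093] [0.518 0.054 0.086] [0.556 0.154 0.125]
scene blue 403 [0.504 0.176 0.096] [0.458 0.146 0.057] [0.518 0.198 0.126]
scene white 32 [0.511 0.095 0.065] [0.487 0.075 0.06 ] [0.522 0.128 0.071]
((528.261474609375, 4.081756591796875), (591.1807861328125, 447.5587158203125), 88.7467041015625) 7409
```

```bash
cat >> h.py <<'E'
def shift(s,X,yaw=None):
    R=Ro.from_euler("xyz",s["tool_rot"]).as_matrix()
    d=R.T@(np.array(X)-s["tool_pos"]); tw=None if yaw is None else -((yaw-s["tool_rot"][2]+np.pi)%(2*np.pi)-np.pi)
    print("shift",d.round(4),"twist",tw)
E
python3 - <<'E'
from h import *
import cell
from cell import *
print([n for n in dir(cell) if n[0]!='_'], getattr(cell,'grasp_offset',None))
c=wrist(read_camera,observe); print(c["T_tool_cam"].round(4), c["fx"],c["cx"],c["cy"])
shift(observe(),[.46,.06,.34],1.765)
E
```

```text
['IKError', 'grasp_offset', 'hand_in', 'observe', 'read_camera'] 0.0188
[[-8.000e-04 -9.668e-01 -2.556e-01  6.950e-02]
 [ 1.000e+00 -1.000e-03  4.000e-04 -1.000e-04]
 [-6.000e-04 -2.556e-01  9.668e-01 -1.574e-01]
 [ 0.000e+00  0.000e+00  0.000e+00  1.000e+00]] 399.81871906308163 315.6341603728481 237.99768817911124
shift [-0.4237 -0.3359 -0.1135] twist 1.0867964115524291
```

step_arm(
  plan=[
    [-1,0,0,-0.06,0.1],
    [-1,-0.04,-0.03,-0.113,0.25],
    [-1,-0.09,-0.06,-0.113,0.4],
    [-1,-0.14,-0.09,-0.113,0.55],
    [-1,-0.19,-0.12,-0.113,0.7],
    [-1,-0.24,-0.155,-0.113,0.85],
    [-1,-0.29,-0.19,-0.113,1.0],
    [-1,-0.34,-0.22,-0.113,1.087],
    [-1,-0.39,-0.26,-0.113,1.087],
    [-1,-0.44,-0.29,-0.113,1.087],
    [-1,-0.48,-0.32,-0.113,1.087],
    [-1,-0.48,-0.32,-0.113,1.087],
    [-1,-0.48,-0.32,-0.113,1.087],
  ],
)

```text
time: 1.78
tool_pos: [0.5182, 0.0596, 0.3393]
tool_rot: [-3.141, -0.001, 1.764]
contact_force: [-0.2, 0.4, 0.0]
opening: 0.0919
grip_force: 0.0
```

```bash
cat >> h.py <<'E'
def measure(c,save=None,zmin=.04):
    P=cloud(c); reg=(P[...,0]>.35)&(P[...,0]<.7)&(P[...,1]>-.25)&(P[...,1]<.3)&(P[...,2]>zmin)
    for k,m in masks(c).items():
        q=P[m&reg]
        if len(q)>5: print(k,len(q),np.median(q,0).round(4),np.percentile(q,2,0).round(4),np.percentile(q,98,0).round(4))
    if save: cv2.imwrite(f"pics/{save}.png",np.ascontiguousarray(c["img"][:,:,::-1])); np.savez(save+".npz",**c)
    return P
E
python3 - <<'E'
from h import *
from cell import *
s=observe(); print(s["time"],s["tool_pos"],s["tool_rot"],s["contact_force"])
c=wrist(read_camera,observe); measure(c,"w1")
E
```

```text
1.775 [0.51815241 0.0595711  0.33933586] [-3.14056669e+00 -7.35299160e-04  1.76443700e+00] [-0.17188292  0.42913914  0.03464807]
orange 404 [ 0.549  -0.1102  0.1158] [ 0.4508 -0.1216  0.0476] [0.5671 0.0048 0.118 ]
red 200 [0.5057 0.1357 0.0681] [0.4934 0.1306 0.0615] [0.5179 0.1406 0.071 ]
yellow 1252 [0.5377 0.0846 0.0934] [0.5263 0.0561 0.0915] [0.5519 0.1558 0.1252]
blue 2211 [0.4935 0.1693 0.1227] [0.4516 0.1472 0.0617] [0.5134 0.1991 0.1256]
white 964 [0.5092 0.1075 0.0682] [0.4868 0.0736 0.0644] [0.522  0.1498 0.0705]
```

View pics/w1.png

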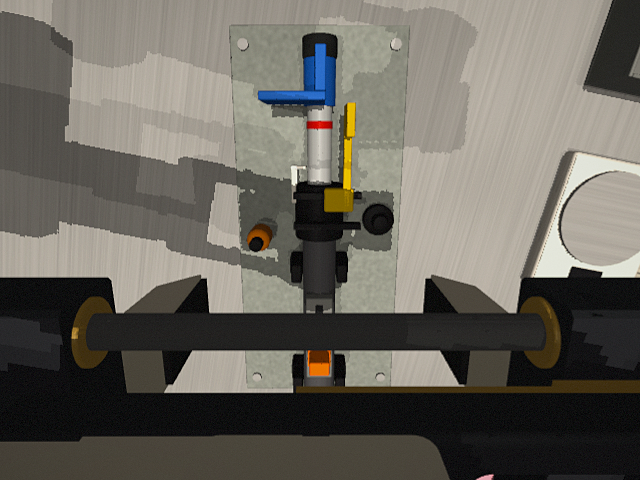

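```bash
cat >> h.py <<'E'
YAW=.194; O=np.array([.5057,.1357])
def tob(P,yaw=None):
    y=YAW if yaw is None else yaw
    d=P[...,:2]-O; return np.dstack([d[...,0]*np.cos(y)+d[...,1]*np.sin(y),-d[...,0]*np.sin(y)+d[...,1]*np.cos(y),P[...,2]]) if P.ndim==3 else np.c_[d[:,0]*np.cos(y)+d[:,1]*np.sin(y),-d[:,0]*np.sin(y)+d[:,1]*np.cos(y),P[:,2]]
def fromb(x,y): return O+np.array([x*np.cos(YAW)-y*np.sin(YAW),x*np.sin(YAW)+y*np.cos(YAW)])
def feats(c):
    B=tob(cloud(c))*1000; M=masks(c); out=lambda n,q: len(q)>3 and print(n,len(q),"med",np.median(q,0).round(1),"lo",np.percentile(q,3,0).round(1),"hi",np.percentile(q,97,0).round(1))
    x,y,z=B[...,0],B[...,1],B[...,2]; near=(abs(x)<70)&(abs(y)<330)
    out("lock top",B[M["orange"]&near&(z>110)]); out("red",B[M["red"]&near])
    out("wing top",B[M["blue"]&near&(z>118)&(x<-12)]); out("fin top",B[M["blue"]&near&(z>118)&(abs(x)<9)])
    out("tab top",B[M["yellow"]&near&(z>115)]); out("pointer",B[M["white"]&near&(x<-17)&(x>-45)&(y<0)&(y>-100)&(z>45)])
E
python3 - <<'E'
from h import *
for n in("w1","top0","scene0"):
    print(n); feats(dict(np.load(n+".npz")))
c=dict(np.load("w1.npz")); B=tob(cloud(c))
# yaw check: board side edges (z~12mm)
m=(abs(B[...,2]-.012)<.004)&(abs(B[...,0])<.13)
b=B[m]
for lo in(-.15,-.1,-.05,0,.05,.1):
    q=b[abs(b[:,1]-lo)<.02]; 
    print(lo,len(q),(np.percentile(q[:,0],[.5,99.5])*1000).round(1) if len(q) else '')
im=c["img"][140:215,270:370]; cv2.imwrite("pics/crop1.png",cv2.resize(im[:,:,::-1],(800,600),interpolation=cv2.INTER_NEAREST))
E
```

```text
w1
lock top 241 med [-2.000e-01 -2.534e+02  1.165e+02] lo [ -10.9 -260.4  115.1] hi [   9.5 -247.3  118. ]
red 200 med [-0.1 -0.1 68.1] lo [-12.5  -3.6  61.6] hi [12.5  3.4 70.9]
wing top 427 med [-33.1  23.9 124.2] lo [-53.2  20.5 122.5] hi [-13.7  27.2 125.6]
fin top 701 med [ -0.5  41.8 124.1] lo [ -6.7  21.3 122.5] hi [  4.7  64.3 125.7]
tab top 284 med [ 27.9   3.5 124.1] lo [ 24.4 -10.8 122.7] hi [ 31.4  16.7 125.5]
pointer 123 med [-26.8 -50.1  65.3] lo [-30.  -61.8  63.7] hi [-19.2 -42.5  66.3]
top0
lock top 40 med [  -3.  -258.3  116. ] lo [ -12.  -264.9  111. ] hi [   5.8 -251.4  121.1]
red 19 med [-3.2 -4.1 66. ] lo [-14.4  -6.7  63.4] hi [ 7.7 -1.5 73.5]
wing top 53 med [-31.8  19.6 123.8] lo [-56.2  16.6 118.5] hi [-12.6  24.1 128.6]
fin top 69 med [ -3.9  39.3 124. ] lo [ -8.6  17.6 119.8] hi [  0.9  60.7 128.5]
tab top 27 med [ 24.7   0.6 123.9] lo [ 21.6 -13.1 119.9] hi [ 28.5  11.7 129.5]
scene0
lock top 43 med [   2.4 -257.4  115.8] lo [  -6.5 -263.5  111.5] hi [  12.  -250.4  119.9]
wing top 36 med [-31.1  21.2 122.3] lo [-48.5  18.2 119.3] hi [-14.4  24.4 126.8]
fin top 70 med [  3.   40.1 122. ] lo [ -5.9  18.7 118.8] hi [  7.8  61.7 125.7]
tab top 29 med [3.050e+01 1.000e-01 1.233e+02] lo [ 26.  -12.6 120.8] hi [ 34.4  13.1 125.8]
pointer 8 med [-26.3 -51.2  64.4] lo [-30.6 -58.   59.9] hi [-20.3 -45.8  69.4]
-0.15 2981 [-99.2  98.7]
-0.1 2655 [-99.3  98.9]
-0.05 4262 [-99.1  98.7]
0 4743 [-98.9  98.9]
0.05 5004 [-98.9  98.8]
0.1 4086 [-98.7  98.9]
```

View pics/crop1.png

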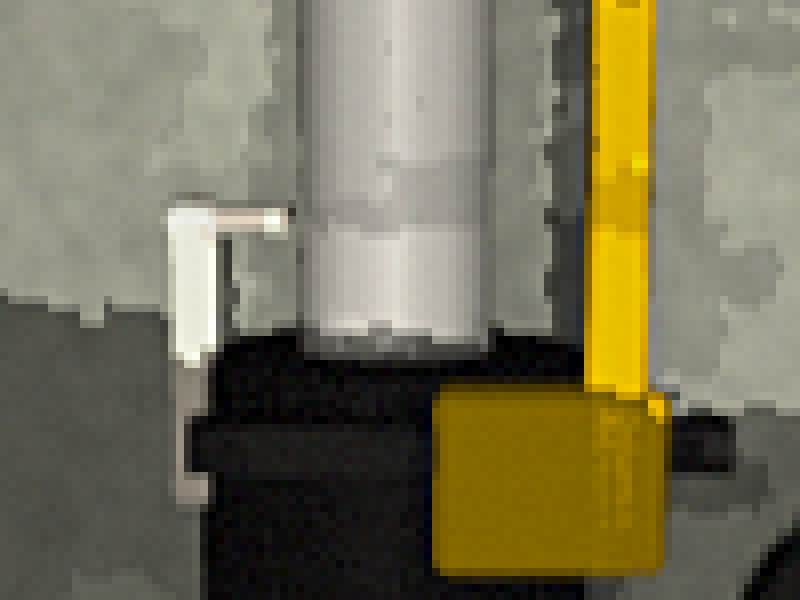

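The crop shows the pointer's thin pin at (301–306,167) with its tip beside the leg. Pointer and tab both put the mark about 44 mm in, and the yaw is confirmed by the board edges.

```bash
python3 - <<'E'
from h import *
from cell import *
c=dict(np.load("w1.npz")); B=tob(cloud(c))*1000
for r in range(164,171): print(r,B[r,298:307:2].round(1).tolist())
s=observe(); print(tob(s["tool_pos"][None])); 
shift(s,[*fromb(0,-.2545),.095],1.7648)
E
```

```text
164 [[-24.7, -44.4, 11.8], [-22.4, -44.5, 10.4], [-20.0, -44.5, 10.5], [-17.6, -44.5, 11.0], [-15.2, -44.4, 12.1]]
165 [[-22.5, -41.8, 61.8], [-20.4, -41.7, 62.2], [-18.2, -41.6, 63.5], [-16.1, -41.7, 62.5], [-15.2, -45.7, 10.9]]
166 [[-22.5, -42.7, 62.7], [-20.3, -42.6, 64.9], [-18.1, -42.6, 64.8], [-16.0, -42.6, 64.5], [-3.0, -8.3, 496.7]]
167 [[-22.4, -43.6, 65.3], [-20.3, -43.6, 65.0], [-18.1, -43.5, 66.0], [-16.0, -43.6, 64.8], [-15.2, -48.0, 11.9]]
168 [[-22.5, -44.8, 64.0], [-20.3, -44.7, 65.2], [-18.1, -44.7, 64.9], [-16.0, -44.7, 64.7], [-15.2, -49.3, 10.8]]
169 [[-24.8, -50.3, 11.8], [-22.5, -50.4, 11.0], [-20.1, -50.5, 9.7], [-17.7, -50.4, 10.8], [-15.2, -50.4, 11.1]]
170 [[-24.8, -51.6, 11.6], [-22.4, -51.5, 11.8], [-20.0, -51.4, 12.9], [-17.6, -51.6, 11.5], [-15.2, -51.5, 12.4]]
[[-0.00252123 -0.07661816  0.33966355]]
shift [-0.178   0.0025  0.2446] twist 0.0006501542925958503
```

step_arm(
  plan=[
    [-1,-0.06,0.0025,0,0],
    [-1,-0.12,0.0025,0.03,0],
    [-1,-0.178,0.0025,0.06,0],
    [-1,-0.178,0.0025,0.12,0],
    [-1,-0.178,0.0025,0.175,0],
    [-1,-0.178,0.0025,0.22,0],
    [-1,-0.178,0.0025,0.245,0],
    [-1,-0.178,0.0025,0.245,0],
    [-1,-0.178,0.0025,0.245,0],
  ],
)

```text
time: 2.95
tool_pos: [0.5562, -0.1143, 0.0963]
tool_rot: [3.139, 0.001, 1.766]
contact_force: [1.0, -0.0, -0.7]
opening: 0.0915
grip_force: 0.0
```

```bash
python3 - <<'E'
from h import *
from cell import *
s=observe(); print(s["time"],tob(s["tool_pos"][None])*1000,s["contact_force"])
c=wrist(read_camera,observe); feats(c); cv2.imwrite("pics/w2.png",c["img"][:,:,::-1])
E
```

```text
2.95 [[   1.35411319 -255.05768683   96.27340772]] [ 0.95204299 -0.00793894 -0.72290718]
lock top 21 med [   0.6 -250.3  116.7] lo [ -11.  -250.7  115.1] hi [   8.5 -249.4  117.8]
```

View pics/w2.png

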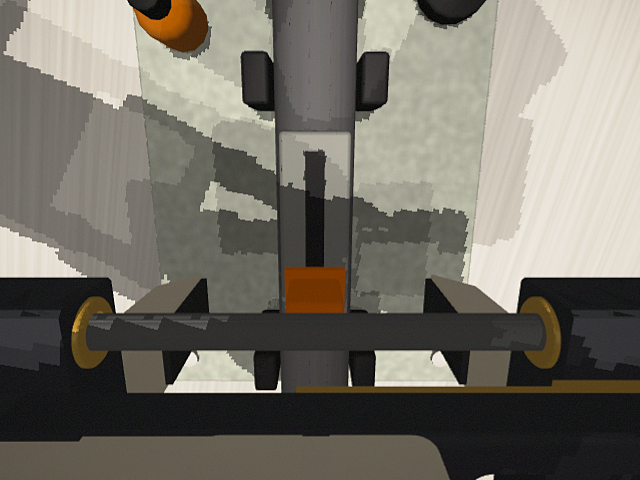

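The orange grip (285–345, 268–312) sits centred between the fingers, with the free slot ahead reaching up to row 150. Closing on it now.

step_arm(
  plan=[
    [1,0,0,0,0],
    [1,0,0,0,0],
    [1,0,0,0,0],
    [1,0,0,0,0],
    [1,0,0,0,0],
    [1,0,0,0,0],
  ],
  grip_force=25,
)

```text
time: 3.75
tool_pos: [0.5553, -0.1148, 0.0947]
tool_rot: [-3.142, -0.0, 1.765]
contact_force: [1.0, 0.2, -0.1]
opening: 0.0366
grip_force: 0.0
```

step_arm(
  plan=[
    [1,0,0,0,0],
    [1,0,0,0,0],
    [1,0,0,0,0],
  ],
)

```text
time: 4.12
tool_pos: [0.5557, -0.1148, 0.0947]
tool_rot: [3.141, 0.0, 1.765]
contact_force: [1.7, 0.7, -1.7]
opening: 0.0215
grip_force: 25.0
```

step_arm(
  plan=[
    [1,0.007,0,0,0],
    [1,0.014,0,0,0],
    [1,0.021,0,0,0],
    [1,0.028,0,0,0],
    [1,0.032,0,0,0],
    [1,0.032,0,0,0],
  ],
)

```text
time: 4.88
tool_pos: [0.5493, -0.0825, 0.0947]
tool_rot: [3.141, -0.001, 1.765]
contact_force: [4.1, 1.8, -3.6]
opening: 0.0218
grip_force: 25.0
```

step_arm(
  plan=[
    [1,0.002,0,0,0],
    [1,0.004,0,0,0],
    [1,0.004,0,0,0],
  ],
)

```text
time: 5.25
tool_pos: [0.5487, -0.0795, 0.0947]
tool_rot: [3.141, 0.0, 1.765]
contact_force: [6.0, -2.0, -4.1]
opening: 0.022
grip_force: 25.0
```

step_arm(
  plan=[
    [1,0.002,0,0,0],
    [1,0.004,0,0,0],
    [1,0.004,0,0,0],
  ],
)

```text
time: 5.62
tool_pos: [0.548, -0.0756, 0.0947]
tool_rot: [3.141, 0.0, 1.765]
contact_force: [5.4, -1.4, -3.7]
opening: 0.0218
grip_force: 25.0
```

step_arm(
  plan=[
    [1,0.002,0,0,0],
    [1,0.004,0,0,0],
    [1,0.004,0,0,0],
  ],
)

```text
time: 6.0
tool_pos: [0.5476, -0.0738, 0.0947]
tool_rot: [3.14, 0.004, 1.765]
contact_force: [6.1, -9.6, -6.3]
opening: 0.0217
grip_force: 25.0
```

step_arm(
  plan=[
    [1,0.002,0,0,0],
    [1,0.004,0,0,0],
    [1,0.004,0,0,0],
  ],
)

```text
time: 6.38
tool_pos: [0.5476, -0.0736, 0.0948]
tool_rot: [3.14, 0.01, 1.765]
contact_force: [7.2, -24.5, -9.8]
opening: 0.0218
grip_force: 25.0
```

step_arm(
  plan=[
    [1,-0.005,0,0,0],
    [-0.74,-0.005,0,0,0],
    [-0.74,-0.005,0,0,0],
    [-0.74,-0.005,0,0,0],
    [-0.74,-0.005,0,0,0],
    [-0.74,-0.005,0,-0.05,0],
    [-0.74,-0.005,0,-0.11,0],
    [-0.74,0.05,0,-0.15,0],
    [-0.74,0.11,0.002,-0.15,0],
    [-0.74,0.17,0.004,-0.15,0],
    [-0.74,0.22,0.004,-0.15,0],
    [-0.74,0.22,0.004,-0.15,0],
    [-0.74,0.22,0.004,-0.15,0],
  ],
)

```text
time: 8.0
tool_pos: [0.5076, 0.1485, 0.2447]
tool_rot: [-3.141, 0.0, 1.765]
contact_force: [0.3, 0.2, -0.5]
opening: 0.08
grip_force: 0.0
```

```bash
python3 - <<'E'
from h import *
from cell import *
s=observe(); print(s["time"],tob(s["tool_pos"][None])*1000,s["contact_force"],s["opening"])
c=wrist(read_camera,observe); feats(c); cv2.imwrite("pics/w3.png",c["img"][:,:,::-1])
t=read_camera("top"); feats(t)
E
```

```text
8.0 [[  4.30514004  12.23075713 244.6976815 ]] [ 0.27896846  0.22304666 -0.52933148] 0.08001802373026244
red 248 med [ 0.3 -0.1 68. ] lo [-12.9  -3.6  60.9] hi [12.1  3.4 70.7]
wing top 708 med [-33.1  24.8 124.1] lo [-52.8  20.9 120.3] hi [-13.3  28.2 125.4]
fin top 1018 med [ -0.4  43.1 124.1] lo [ -7.   21.8 122.4] hi [  5.1  64.9 125.5]
tab top 374 med [ 27.7   3.8 124.1] lo [ 24.4  -9.7 122.9] hi [ 31.1  16.7 125.5]
pointer 63 med [-26.3 -54.8  65.1] lo [-30.  -75.3  64. ] hi [-21.9 -44.   66.5]
lock top 40 med [  -3.2 -217.   116.6] lo [ -12.5 -223.7  113. ] hi [   5.2 -209.8  120.6]
```

View pics/w3.png

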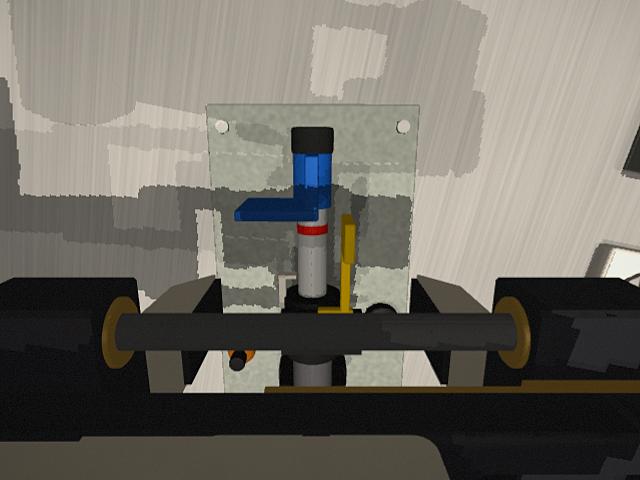

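The view shows the leg still fully out (band at (312,229), fin at (312,170)), the tab at (348,240), and the lock out of sight. Top view confirms the lock moved 41 mm. Now I descend outboard of the wing.

step_arm(
  plan=[
    [-0.74,0.036,0,0,0],
    [-0.74,0.036,0,0.05,0],
    [-0.74,0.036,0,0.1,0],
    [-0.74,0.036,0,0.14,0],
    [-0.74,0.036,0,0.153,0],
    [-0.74,0.036,0,0.153,0],
  ],
)

```text
time: 8.85
tool_pos: [0.5011, 0.1835, 0.0918]
tool_rot: [-3.141, -0.0, 1.763]
contact_force: [0.1, -1.0, -1.0]
opening: 0.0798
grip_force: 0.0
```

step_arm(
  plan=[
    [-0.74,-0.004,0,0,0],
    [-0.74,-0.007,0,0,0],
    [-0.74,-0.008,0,0,0],
    [-0.74,-0.008,0,0,0],
  ],
)

```text
time: 9.35
tool_pos: [0.5024, 0.1763, 0.0921]
tool_rot: [3.141, -0.0, 1.765]
contact_force: [0.4, -0.2, 0.0]
opening: 0.0802
grip_force: 0.0
```

```bash
python3 - <<'E'
from h import *
from cell import *
s=observe(); print(s["time"],tob(s["tool_pos"][None])*1000,s["contact_force"],s["opening"])
c=wrist(read_camera,observe); feats(c); cv2.imwrite("pics/w4.png",c["img"][:,:,::-1])
E
```

```text
9.35 [[ 4.54651514 40.51372205 92.12547382]] [ 0.41678214 -0.19489711  0.03885315] 0.0802339034406581
red 142 med [ 8.5 -1.2 67. ] lo [ 5.7 -4.2 60.7] hi [ 12.8  64.7 173.4]
wing top 2000 med [-25.8  26.  123.9] lo [-39.1  21.1 118.5] hi [-13.   28.1 125.2]
fin top 2666 med [ -0.5  51.3 124.1] lo [ -7.7  22.5 119.9] hi [  4.8  65.8 125.3]
```

View pics/w4.png

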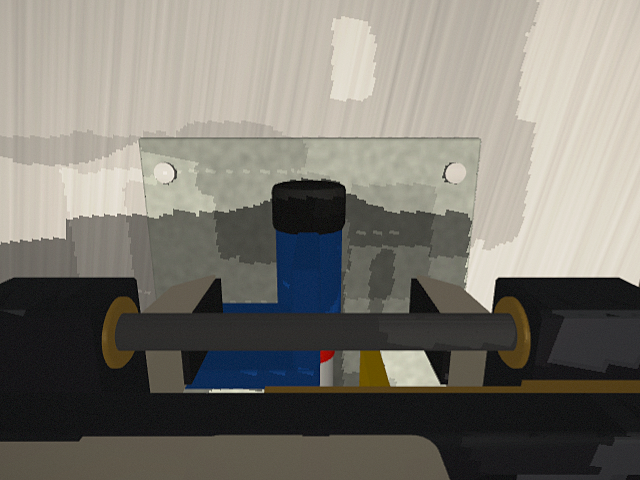

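The fin (300,310) lies between the fingers with the left finger (200,340) just outboard of the wing; no contact yet. Advancing gently to contact.

step_arm(
  plan=[
    [-0.74,-0.002,0,0,0],
    [-0.74,-0.004,0,0,0],
    [-0.74,-0.005,0,0,0],
    [-0.74,-0.005,0,0,0],
  ],
)

```text
time: 9.9
tool_pos: [0.5031, 0.1717, 0.0918]
tool_rot: [3.141, -0.001, 1.765]
contact_force: [-0.8, 4.1, 0.4]
opening: 0.08
grip_force: 2.3
```

step_arm(
  plan=[
    [-0.74,-0.006,0,0,0],
    [-0.74,-0.012,0,0,0],
    [-0.74,-0.018,0,0,0],
    [-0.74,-0.02,0,0,0],
    [-0.74,-0.02,0,0,0],
  ],
)

```text
time: 10.52
tool_pos: [0.507, 0.1519, 0.0918]
tool_rot: [3.142, -0.0, 1.765]
contact_force: [-1.6, 4.9, 0.9]
opening: 0.0796
grip_force: 2.3
```

```bash
cat > m.py <<'E'
from h import *
from cell import *
s=observe(); f=s["contact_force"]; T=tob(s["tool_pos"][None])[0]*1000
print(s["time"],"tool",T.round(2),"Fy_b",-f[0]*np.sin(YAW)+f[1]*np.cos(YAW),f.round(1),s["opening"],s["grip_force"])
c=wrist(read_camera,observe); feats(c); B=tob(cloud(c))*1000
M=masks(c)["blue"]&(B[...,2]>121)&(abs(B[...,0])<4); r=B[M]; print("fin end y",np.percentile(r[:,1],[98,99,99.7]).round(2), "pushface/tool diff ref")
E
python3 m.py
```

```text
10.525 tool [ 4.36 15.68 91.76] Fy_b 5.119949091141891 [-1.6  4.9  0.9] 0.0796347474926422 2.311277613043785
red 87 med [  8.2 -24.7  67.2] lo [  5.3 -26.5  63.1] hi [ 12.   40.  173.2]
wing top 2003 med [-25.2   3.2 124. ] lo [-37.7  -1.8 118.6] hi [-12.8   5.4 125.3]
fin top 2841 med [ -0.4  28.2 124.2] lo [ -7.8  -1.2 120.2] hi [  4.7  43.2 125.3]
tab top 677 med [ 27.6   4.7 124.3] lo [ 24.3  -1.9 123.2] hi [ 31.3  10.7 125.3]
pointer 34 med [-26.9 -45.1  65.5] lo [-29.1 -48.   64.7] hi [-24.1 -43.9  66.3]
fin end y [43.21 43.34 43.56] pushface/tool diff ref
```

step_arm(
  plan=[
    [-0.74,-0.006,0,0,0],
    [-0.74,-0.012,0,0,0],
    [-0.74,-0.018,0,0,0],
    [-0.74,-0.02,0,0,0],
    [-0.74,-0.02,0,0,0],
  ],
)

```text
time: 11.2
tool_pos: [0.5108, 0.1325, 0.0918]
tool_rot: [-3.142, -0.001, 1.765]
contact_force: [-0.9, 4.9, 1.6]
opening: 0.0802
grip_force: 2.8
```

```bash
python3 m.py; python3 - <<'E'
from h import *
from cell import *
c=wrist(read_camera,observe); cv2.imwrite("pics/w5.png",c["img"][:,:,::-1]); np.savez("w5.npz",**c)
t=read_camera("top"); feats(t); feats(read_camera("scene"))
E
```

```text
11.2 tool [ 4.35 -4.15 91.76] Fy_b 4.9489507000815705 [-0.9  4.9  1.6] 0.08021810095592623 2.804781049489975
red 87 med [  8.2 -44.5  67.5] lo [  5.2 -46.5  63.1] hi [ 12.   20.2 173.3]
wing top 2006 med [-25.3 -16.6 124. ] lo [-37.9 -21.6 118.6] hi [-12.8 -14.4 125.3]
fin top 2848 med [ -0.5   8.3 124.1] lo [ -7.8 -21.  120.1] hi [  4.7  23.4 125.3]
tab top 522 med [ 27.9   7.9 124.3] lo [ 24.3 -10.9 123.1] hi [ 31.3  12.4 125.4]
pointer 12 med [-26.8 -65.8  65.3] lo [-38.8 -67.9  64.5] hi [-25.9 -14.8 138. ]
fin end y [23.34 23.43 23.62] pushface/tool diff ref
lock top 40 med [  -3.6 -217.2  116. ] lo [ -12. -224.  112.] hi [   5.4 -210.4  121.2]
red 4 med [ -2.5 -47.   66.7] lo [ -4.9 -48.1  63.3] hi [  0.1 -46.   71.1]
lock top 43 med [   3.  -215.6  115.7] lo [  -6.8 -222.2  112.1] hi [  12.8 -208.4  118.9]
red 5 med [  3.1 -44.1  68.5] lo [ -2.3 -45.8  64.9] hi [  5.7 -41.4  71.8]
```

View pics/w5.png

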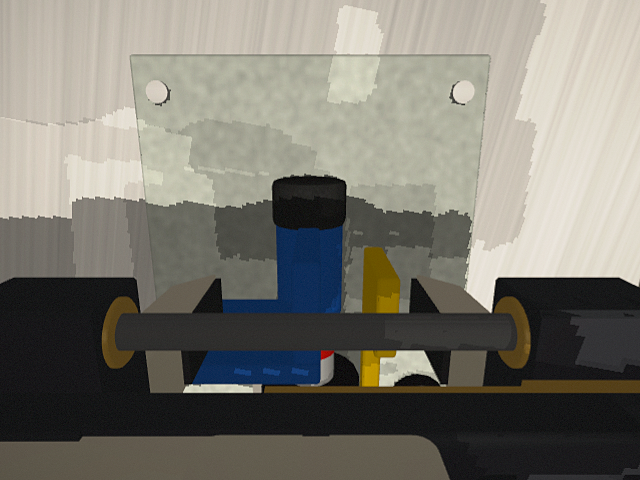

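```bash
python3 - <<'E'
from h import *
c=dict(np.load("w5.npz")); B=tob(cloud(c))*1000; M=masks(c); z=B[...,2]
for n,k,lo,hi in(("fin","blue",-3,3),("tab","yellow",25,30.5)):
    q=B[M[k]&(z>121)&(z<127)&(B[...,0]>lo)&(B[...,0]<hi)]; print(n,np.sort(q[:,1])[-8:].round(2))
c=dict(np.load("w1.npz")); B=tob(cloud(c))*1000; M=masks(c); z=B[...,2]
for n,k,lo,hi in(("fin","blue",-3,3),("tab","yellow",25,30.5)):
    q=B[M[k]&(z>121)&(z<127)&(B[...,0]>lo)&(B[...,0]<hi)]; print(n,np.sort(q[:,1])[-8:].round(2),np.sort(q[:,1])[:6].round(2))
# subpixel: band centre and pointer centre rows by saturation / whiteness profile, at leg-axis height
g=c["img"].astype(float)
sat=(g[...,0]-g[...,1])[112:140,314:326].mean(1); sat=np.clip(sat-20,0,None); print("band row",(sat*np.arange(112,140)).sum()/sat.sum())
p=g[158:176,300:304].mean((1,2)); print(p.round(0))
R,t=c["R"],c["t"]
for nm,bx,by,bz in(("band0",0,0,70),("ptr",-18,-43,57),("ptr",-18,-44,57),("ptr",-18,-43,65),("ptr",-18,-44,65)):
    print(nm,by,bz,proj(c,[*fromb(bx/1e3,by/1e3),bz/1e3]))
E
```

```text
fin [23.7  23.71 23.72 23.73 23.75 23.81 23.83 23.86]
tab [13.   13.01 13.02 13.19 13.41 15.6  15.86 16.13]
fin [65.1  65.73 65.75 65.76 65.82 65.88 65.9  65.95] [20.45 20.47 20.56 20.57 20.57 20.69]
tab [16.32 16.34 17.02 17.08 17.1  17.1  17.13 17.17] [-11.19 -11.19 -11.19 -11.19 -11.18 -11.18]
band row 124.48114175753688
[149. 146. 140. 133. 133. 132. 129. 109. 171. 218. 182. 132. 129. 131.
 132. 130. 146. 157.]
band0 0 70 [[319.07489159 124.36939849]]
ptr -43 57 [[302.37119063 165.80832485]]
ptr -44 57 [[302.38009857 166.74094204]]
ptr -43 65 [[302.1214066  166.40921773]]
ptr -44 65 [[302.13062541 167.35838422]]
```

step_arm(
  plan=[
    [-0.74,-0.0012,0,0,0],
    [-0.74,-0.0012,0,0,0],
    [-0.74,-0.0012,0,0,0],
  ],
)

```text
time: 11.78
tool_pos: [0.5109, 0.1315, 0.0918]
tool_rot: [-3.142, -0.001, 1.765]
contact_force: [-1.7, 6.0, 1.1]
opening: 0.0802
grip_force: 3.0
```

```bash
python3 m.py; python3 - <<'E'
from h import *
from cell import *
a=dict(np.load("scene0.npz")); b=read_camera("scene")
# sub-pixel travel: red band and pointer seen by scene camera
P=proj(b,[*fromb(0,-.0435),.07])[0]; u,v=P.round().astype(int); print(P)
im=b["img"][v-38:v+37,u-50:u+50]; cv2.imwrite("pics/s5.png",cv2.resize(im[:,:,::-1],(800,600),interpolation=cv2.INTER_CUBIC))
E
```

```text
11.775 tool [ 4.32 -5.14 91.77] Fy_b 6.262753135393618 [-1.7  6.   1.1] 0.08015321665801217 3.020344600081444
red 88 med [  8.2 -45.4  67.4] lo [  5.2 -47.4  63. ] hi [ 12.   19.2 173.4]
wing top 1999 med [-25.3 -17.6 123.9] lo [-37.8 -22.7 118.6] hi [-12.8 -15.3 125.3]
fin top 2842 med [ -0.5   7.3 124.2] lo [ -7.9 -21.9 120. ] hi [  4.6  22.4 125.3]
tab top 522 med [ 27.8   7.7 124.3] lo [ 24.3 -11.1 123.2] hi [ 31.2  12.9 125.4]
pointer 19 med [-26.6 -67.7  65.7] lo [-38.9 -68.6  64.6] hi [-25.3 -15.6 137.9]
fin end y [22.4  22.57 22.7 ] pushface/tool diff ref
[367.69868307 237.48820241]
```

View pics/s5.png

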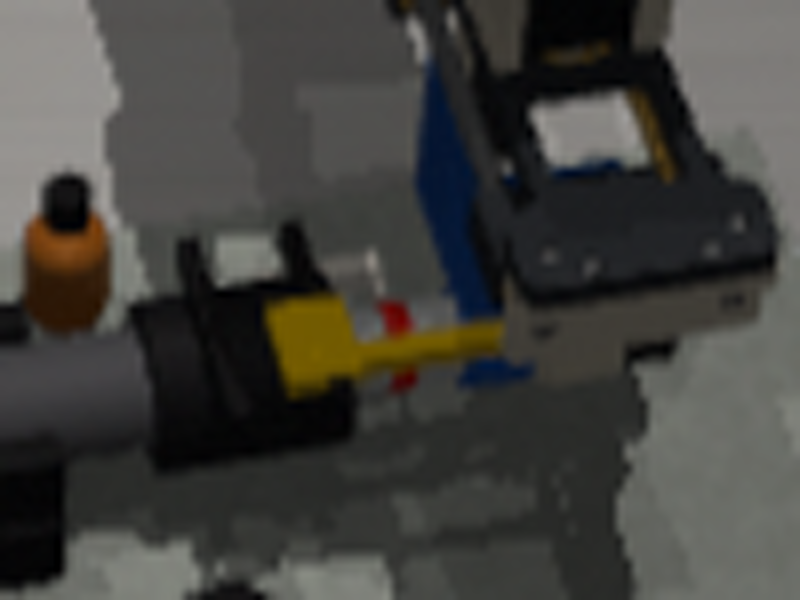

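The scene crop shows the band at (397,320)–(405,380) close to in line with the pointer pin (373,250)–(380,290). I'll check the line with the projection, using the bias of the initial image as reference.

```bash
python3 - <<'E'
from h import *
from cell import *
b=read_camera("scene"); g=b["img"].astype(float); u0,v0=367.7,237.5
P=lambda x,y,z: proj(b,[*fromb(x/1e3,y/1e3),z/1e3])[0]
print("dpx/mm y",P(0,-42.5,70)-P(0,-43.5,70))
red=np.clip(g[...,0]-g[...,1]-25,0,None); red[g[...,0]<60]=0
for v in range(235,248):
    r=red[v,360:380]; 
    if r.sum()>20: print(v,"red u",((r*np.arange(360,380)).sum()/r.sum()).round(2),r.sum())
for v in range(225,236): print(v,g[v,358:376].mean(1).round(0).astype(int))
for a in(-30,0,30,50,70):
    x,z=13*np.sin(np.radians(a)),57+13*np.cos(np.radians(a)); print("band",a,P(x,-43.5,z).round(2))
for x in(-28,-22,-16): print("ptr",x,P(x,-43.5,65).round(2),P(x,-43.5,57).round(2))
E
```

```text
dpx/mm y [ 0.40005179 -0.06532166]
237 red u 366.6 165.0
238 red u 367.03 187.0
239 red u 367.35 215.0
240 red u 367.37 124.0
241 red u 367.21 28.0
245 red u 368.66 32.0
246 red u 368.1 91.0
225 [61 63 62 61 60 61 62 62 62 61 61 61 54 31 26 26 27 27]
226 [60 62 62 62 59 58 61 62 62 61 60 60 60 39 26 28 28 27]
227 [59 59 61 60 59 58 61 62 62 60 60 60 60 49 31 27 27 28]
228 [60 60 60 61 60 61 61 62 61 60 61 61 62 57 33 27 27 27]
229 [61 60 59 61 60 61 67 63 60 61 61 61 62 61 39 28 26 26]
230 [ 61  63  67  68  68  77 102  67  60  61  61  62  62  62  50  31  28  26]
231 [ 75  79  84  85  85  95 132  82  62  63  60  61  62  61  56  32  27  26]
232 [ 79  92  91  90  88  86 118  88  63  61  60  61  61  60  61  40  28  27]
233 [38 77 76 76 72 67 85 86 63 60 60 60 61 61 61 54 31 28]
234 [ 10  54  66  67  66  65  76 101  68  61  59  58  58  60  62  54  33  27]
235 [25 39 63 69 64 63 67 96 69 61 59 60 60 63 65 50 42 31]
band -30 [366.97 235.91]
band 0 [367.7  237.49]
band 30 [368.34 239.99]
band 50 [368.63 241.84]
band 70 [368.76 243.56]
ptr -28 [364.67 230.1 ] [364.48 232.18]
ptr -22 [365.28 231.94] [365.09 234.02]
ptr -16 [365.9 233.8] [365.71 235.87]
```

Band and pointer show the same −0.85 px offset from the prediction, so they agree within about 0.3 mm. Closing to pinch fin and tab.

step_arm(
  plan=[
    [1,0,0,0,0],
    [1,0,0,0,0],
    [1,0,0,0,0],
    [1,0,0,0,0],
    [1,0,0,0,0],
    [1,0,0,0,0],
    [1,0,0,0,0],
    [1,0,0,0,0],
    [1,0,0,0,0],
    [1,0,0,0,0],
  ],
  grip_force=25,
)

```text
time: 13.18
tool_pos: [0.512, 0.1317, 0.0912]
tool_rot: [3.14, -0.001, 1.765]
contact_force: [4.6, 7.5, -6.8]
opening: 0.0183
grip_force: 26.6
```

```bash
python3 m.py; python3 - <<'E'
from h import *
from cell import *
b=read_camera("scene"); g=b["img"].astype(float)
red=np.clip(g[...,0]-g[...,1]-25,0,None); red[g[...,0]<60]=0
for v in range(235,248):
    r=red[v,360:380]; 
    if r.sum()>20: print(v,"red u",((r*np.arange(360,380)).sum()/r.sum()).round(2),r.sum())
c=wrist(read_camera,observe); cv2.imwrite("pics/w6.png",c["img"][:,:,::-1])
E
```

```text
13.175 tool [ 5.38 -5.09 91.2 ] Fy_b 6.441445814573413 [ 4.6  7.5 -6.8] 0.01830763020178586 26.57529146410525
red 11 med [  5.7 -44.7  69.3] lo [  5.2 -47.4  68.1] hi [  5.7   0.8 141.7]
fin top 2584 med [  0.    9.  124.2] lo [ -4.6 -21.9 120.7] hi [  4.6  22.4 125.3]
tab top 940 med [  9.9  11.1 124.2] lo [  6.3 -11.1 122.9] hi [ 13.6  17.6 125.4]
fin end y [22.39 22.55 22.72] pushface/tool diff ref
239 red u 367.62 74.0
240 red u 367.51 155.0
241 red u 367.85 147.0
242 red u 368.02 132.0
243 red u 368.07 107.0
244 red u 368.13 109.0
245 red u 368.13 105.0
246 red u 368.12 93.0
```

View pics/w6.png

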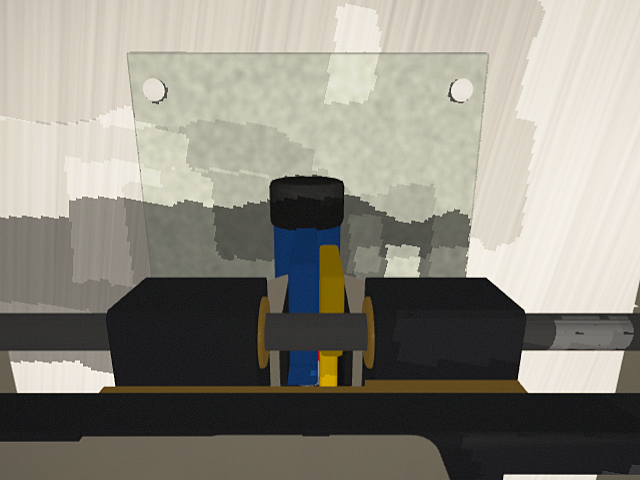

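The pinch is complete: tab (331,300) against the fin (295,300), tab centre at 9.9 mm (closed is 10), leg unchanged at its mark. Handing in.

```bash
python3 -c "
from cell import *
print(hand_in())"
```

```text
the job is handed in; nothing more can be done
None
```

I slid the lock to its end stop, pushed the leg to its mark (band and pointer agree to within about 0.5 mm), closed the cam lever fully against the fin, and handed in at about 13 s with the gripper still holding.

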